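# Load a rack of lacquered knobs through the shutter of a curing cabinet

## Robot

A 6-joint arm with a two-finger parallel gripper is mounted at the origin on the work surface. World frame = base frame: x ahead of the robot, y to its left, z up, the work surface at z = 0. Lengths are in m, angles in rad, forces in N, time in s.
With the tool pointing down it reaches from about 0.325 to 1 m from the base axis. Payload 5.1 kg.
Tool frame: the origin (TCP) lies midway between the tips of the shut fingers; the grasp point (between the pads) lies 19 mm behind it (env.pinch_z is the distance from the TCP to the grasp point, in m); y points along the fingers, z is the direction in which the jaws open and shut, and the axes are right-handed (so a half turn about y gives the same grasp; the last joint's range is limited). The gripper opens to 85 mm and grips with 20 to 120 N. Pads are 22 mm wide; open, the fingers measure 114 mm over their backs; the gripper's body (76 mm by 85 mm) begins 54 mm behind the grasp point. The pads swing forward as they close: fully open they stand 13 mm farther back than shut.
Start: joints at [-1.292, 0.124, 1.65, -0, 1.367, -0.083], TCP at [0.23, -0.608, 0.231] pointing down, gripper open.
Joint ranges: [-2.61, 2.61], [-1.02, 2.33], [0.03, 2.71], [-1.35, 4.49], [0.32, 2.68], [-2.91, 2.91]. Speed limits (rad/s): [2.57, 2.57, 3.14, 3.14, 3.14, 3.14].

## Interface

Orientations are given as a unit quaternion [x, y, z, w].
In Python, from bench import env gives the robot as it stands. The module is installed in compiled form; this text tells all that it offers.
- The arm moves only by the tool move_arm, never from a script. Its argument "series" is a list of rows, each an object of numbers: "x", "y", "z": the shift along the tool's x, y, z in units of 25 mm (1.0 is 25 mm); "ax", "ay", "az": the turn, a rotation vector about the tool's x, y, z in units of 10 degrees (1.0 is 10 degrees); "gripper": the closure, from 0 (fully open) to 1 (shut). In form: [{"x": .., "y": .., "z": .., "ax": .., "ay": .., "az": .., "gripper": ..}, ...]. A call has 1 to 10 rows; each row is the pose to reach, as a shift and turn from the pose commanded when the call began, along the tool's axes at that moment; what a row does not reach only later rows make up. A row lasts 1/8 s, in which the tool goes at most 62.5 mm and 10.7 degrees, less where a joint would pass 70% of its speed; a pose out of reach is approached as far as the arm can. A call with a gripper value outside its range is refused whole. The fingers move at their own pace and stop on an object; "newtons" is the grip in N (left out, the last holds). Time passes only in rows, so rows that repeat a pose let the fingers close. It gives the time, the measured TCP pose, the force and the opening at its end, in the units of the state.
- env.read_state(): the state, without advancing time (a new reading comes with each control period).
- env.read_camera(name): name is "side" or "top"; returns the picture (480x640x3 uint8, red, green, blue); there is no depth.
- env.get_calibration(name): a dict with "camera_matrix" (3x3 intrinsics, pixels), "R" (3x3) and "t" (3): a world point X has camera coordinates R X + t. Camera axes: x right, y down, z forward; pixel columns grow to the right and rows downward; lengths in m; the calibration is good to about 2 mm. A picture is of the moment at which its call begins. get_calibration takes no time and is no camera call.
- env.sign_off(): hands the job in, once; it reports no verdict.
Trained networks look in the newest picture that a camera, given by its name, has taken for a name from the list of things; names that differ only in an ending like _2 or _b are one class to them, and where a whole thing is asked for, a point or a joint stands for the part that bears it (a point fixed in the world has none). Each returns a list of dicts, best first, with "confidence" (0 to 1); they miss things now and then, are a little off and sometimes report something else, mostly with a low value. They report only what shows in the picture. A call takes as long as a camera call.
- env.find_in(camera, query): "extent" ([centre column, centre row, width, height] in pixels, round what is visible of it).
The state is a dict: "clock": time; "joint_pos": joint angles; "dq": joint speeds; "effort": joint torques, N m; "position": TCP position; "tool_rot": TCP orientation; "force": force on the tool from outside, world axes, zero at the start; "torque": the same for the moment, N m; "gripper_width": opening from 0.0 (shut) to 1.0 (fully open).
Only numpy, scipy, OpenCV 4.12 (cv2) and the standard library are available. Lean on these libraries where they do the work, as an engineer would, in place of code of your own. Each camera call takes 0.05 s, during which the arm holds its last target.

## Task

Load the rack of freshly lacquered guitar knobs into the curing cabinet: press the red hold-open bar outward with the outside of one finger so that the shutter stays swung well up, and with the other fingertip gently push the black push plate along the chute until the rack is fully home against the end stop. The shutter must not touch the rack or the wet knobs; once the rack is home let the bar come back so that the shutter closes behind it, and move the hand clear. Do not lift or tip the rack, and leave the other things on the bench alone.

Things in the scene. Friction and masses are not known exactly. Their poses are not given: they have to be found in the camera images.
- curing_cabinet: Fixed green curing cabinet (200 x 152 mm, 217 mm tall, amber roof window) with its loading chute in front. Origin on the bench, on the chute's centre line, in the plane of the closed shutter. +y = feed direction into the cabinet, +x = across the chute to the side of the shaft and red bar, z up. The cabinet's face is at y = +10 mm; its mouth is 108 mm wide, 60 mm high.
- chute_start (a point): Outer end of the chute floor on its centre line, 6 mm above the bench, at cabinet y = -350 mm. From here the flat floor runs into the cabinet between two guide rails, 96 mm apart inside, 8 mm thick, tops 21 mm above the bench.
- end_stop (a point): Face of the rubber end stop inside the cabinet, on the chute's centre line at cabinet y = +110 mm, 16 mm above the bench. The rack is fully home when its nose (50 mm ahead of its origin) meets it: rack origin at cabinet y = +60 mm, push face at y = -100 mm.
- shutter (a joint): Angle of the spring-closed shutter (rad): 0 = shut across the chute, 1.55 = stop, fully up. It swings in its own plane, about a shaft along the chute, so the rack cannot push it open. Above about 1.1 the yellow blade clears the knobs; 1.35 is a good angle to hold. It falls shut by itself, damped, when let go; holding it up takes about 4 N at the red bar.
- shutter_shaft (a point): Point on the axis of the shutter's shaft, which runs along cabinet y at cabinet x = +55 mm, 56 mm above the bench; here at y = 0, where the 3 mm thick yellow blade hangs across the chute down to 8 mm above the bench, with a 40 mm wide notch, up to 31 mm, for the rack's tongue. 12 mm wide bearing blocks, 65 mm tall, stand on that rail at y = -343, -180 and -12 mm.
- hold_bar (a point): Middle of the red hold-open bar: 8 mm thick, 312 mm long, parallel to the chute (cabinet y = -336 to -24 mm), cranked 45 mm from the shaft's axis, moving with the shutter. Shut, it leans over the chute: x = +29 mm, 93 mm above the bench. Pushed toward cabinet +x it tops out at 101 mm and lifts the shutter; at 1.35 rad it is at x = +85 mm, 89 mm up. A finger can slide along it.
- rack: Loose loading rack, about 0.4 kg, in the chute before the shutter. Origin: centre of the underside of its aluminium plate (90 mm wide in x, 100 mm long in y, 8 mm thick); +y points into the cabinet. Nine copper-coloured wet knobs on it, tops 30 mm above its underside. A tongue 24 mm wide, 6 mm thick runs back to the black push plate; it stays outside, under the shutter's notch.
- push_face (a point): Middle of the outer face of the rack's upright black push plate: 60 mm wide (rack x = -45 to +15 mm, beside the closed red bar), 5 mm thick, 90 mm tall from the rack's underside. This point is 160 mm behind the rack's origin (rack -y), 15 mm to its -x side and 65 mm above its underside, 71 mm above the bench. Push here toward the cabinet (rack +y); sliding takes a few N.
- filler_tin: Loose closed tin, 72 mm across, 50 mm tall, near the chute's outer end. Leave alone.
- sanding_block: Loose cork sanding block, 68 x 105 x 34 mm, on the robot's side of the chute. Leave alone.
- bar_clamp: Loose blue bar clamp lying flat beyond the chute, 250 mm long, 20 mm high. Leave alone.
- glue_bottle: Loose white glue bottle, 56 mm across, 150 mm tall. Leave alone.
- pin_jar: Loose glass jar, 60 mm across, 70 mm tall. Leave alone.
- bridge_blank: Loose dark wooden guitar bridge, 38 x 160 x 11 mm. Leave alone.
- brush_pot: Loose blue ceramic pot, 70 mm across, 85 mm tall. Leave alone.

How it is judged:
By the outcome, as a careful person would: the job done as asked, in the order asked, and still so for the second after the job is handed in, with the robot touching nothing.
It also fails if it takes over 42 s, if anything falls off the work surface, if the arm or the gripper's body presses on something with over 40 N, if the wrist force passes 120 N, or if a joint passes its speed limit or range.

## Working session

There is one attempt and no reset: what is moved stays moved. The work goes in short steps, Python scripts to look and compute and a tool call to move; the robot and the scene stay as the last step left them, time stands still between calls to the robot, and variables do not carry over. Pictures are saved under pics/ and viewed, and the job is handed in when it is done.

Besides the shell and the picture viewer there is one more tool, called after ">>>" by a JSON object that holds its "method" and its "body", one argument or row to a line. move_arm: Moves the arm, as the interface text tells. Its arguments: {"type":"object","properties":{"series":{"type":"array","items":{"type":"object","properties":{"x":{"type":"number"},"y":{"type":"number"},"z":{"type":"number"},"ax":{"type":"number"},"ay":{"type":"number"},"az":{"type":"number"},"gripper":{"type":"number"}}}},"newtons":{"type":"number"}},"required":["series"]}

```bash
mkdir -p pics; ls; cat > h.py <<'E'
import numpy as np, cv2
from bench import env
from scipy.spatial.transform import Rotation as R
def snap(n,f):
    im=env.read_camera(n); cv2.imwrite('pics/'+f,im[:,:,::-1]); return im
E
python3 - <<'E'
from h import *
np.set_printoptions(precision=4,suppress=True)
snap('side','s0.png');snap('top','t0.png')
s=env.read_state();print(s)
for n in('side','top'):
    c=env.get_calibration(n);print(n,c, -np.array(c['R']).T@np.array(c['t']))
    for q in('curing_cabinet','rack','hold_bar','push_face','shutter','filler_tin'):
        print(q,[(np.round(d['extent'],1).tolist(),round(d['confidence'],2)) for d in env.find_in(n,q)[:2]])
E
```

```text
pics
{'clock': 0.1, 'joint_pos': array([-1.2916,  0.1245,  1.6516,  0.    ,  1.3675, -0.0826]), 'dq': array([-0.0004, -0.003 , -0.0022,  0.0001, -0.0016,  0.0018]), 'effort': array([  0.0002, -42.493 , -36.6655,  -0.0001,   0.0039,   0.    ]), 'position': array([ 0.2299, -0.6074,  0.2302]), 'tool_rot': array([-0.1273,  0.6963, -0.6949,  0.1271]), 'force': array([ 0.562 , -0.0863, -0.7187]), 'torque': array([-0.0208,  0.0012, -0.0559]), 'gripper_width': 0.9981997104130164}
side {'camera_matrix': array([[443.527 ,   0.    , 323.0686],
       [  0.    , 443.527 , 246.6449],
       [  0.    ,   0.    ,   1.    ]]), 'R': array([[-0.1339,  0.9909, -0.0116],
       [ 0.87  ,  0.1119, -0.4803],
       [-0.4746, -0.0744, -0.877 ]]), 't': array([ 0.0328, -0.4666,  1.4525])} [1.0997 0.1279 1.0502]
curing_cabinet [([330.6, 235.8, 221.7, 126.3], 0.88)]
rack [([308.7, 238.3, 87.0, 58.0], 0.76)]
hold_bar [([292.6, 245.1, 146.0, 38.1], 0.67)]
push_face [([310.5, 234.8, 86.7, 43.0], 0.58)]
shutter [([292.6, 247.2, 149.3, 36.4], 0.7), ([210.6, 198.1, 26.4, 31.0], 0.16)]
filler_tin [([210.7, 199.5, 27.7, 28.6], 0.95)]
top {'camera_matrix': array([[499.4598,   0.    , 310.452 ],
       [  0.    , 499.4598, 246.2755],
       [  0.    ,   0.    ,   1.    ]]), 'R': array([[-0.0274, -0.9995, -0.0125],
       [-0.9825,  0.0292, -0.1838],
       [ 0.184 ,  0.0072, -0.9829]]), 't': array([0.0583, 0.5612, 1.1621])} [0.3392 0.0335 1.2461]
curing_cabinet [([302.1, 245.4, 229.5, 104.7], 0.83), ([352.8, 181.3, 41.0, 94.7], 0.5)]
rack [([328.4, 259.6, 86.3, 32.2], 0.68)]
hold_bar [([341.8, 254.9, 148.0, 44.9], 0.8)]
push_face [([328.7, 259.1, 86.2, 30.9], 0.74)]
shutter [([341.5, 253.7, 146.7, 42.0], 0.63), ([328.0, 261.8, 87.7, 31.8], 0.17)]
filler_tin []
```

View pics/s0.png

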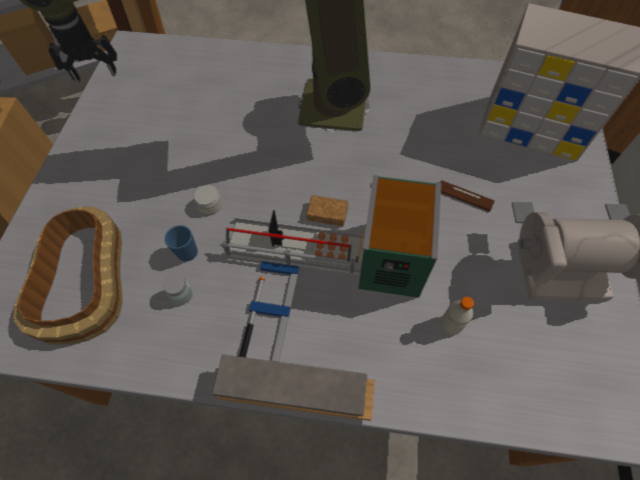

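View pics/t0.png

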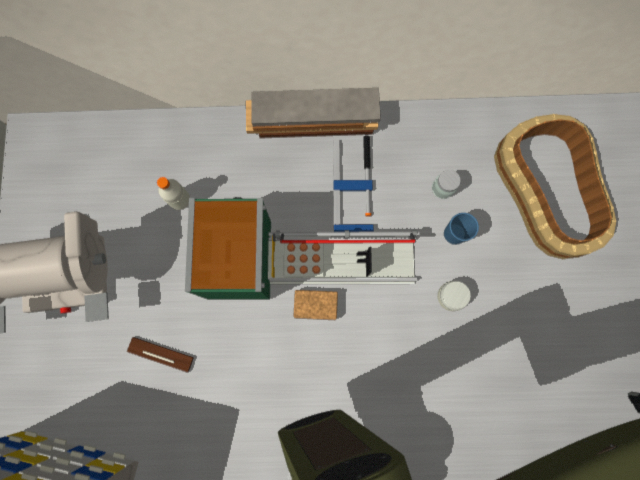

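```bash
python3 - <<'E'
import cv2
a=cv2.imread('pics/t0.png')[180:330,180:440];cv2.imwrite('pics/t0z.png',cv2.resize(a,None,fx=3,fy=3,interpolation=cv2.INTER_CUBIC))
a=cv2.imread('pics/s0.png')[170:300,190:450];cv2.imwrite('pics/s0z.png',cv2.resize(a,None,fx=3,fy=3,interpolation=cv2.INTER_CUBIC))
E
```

```text
(no output)
```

View pics/t0z.png

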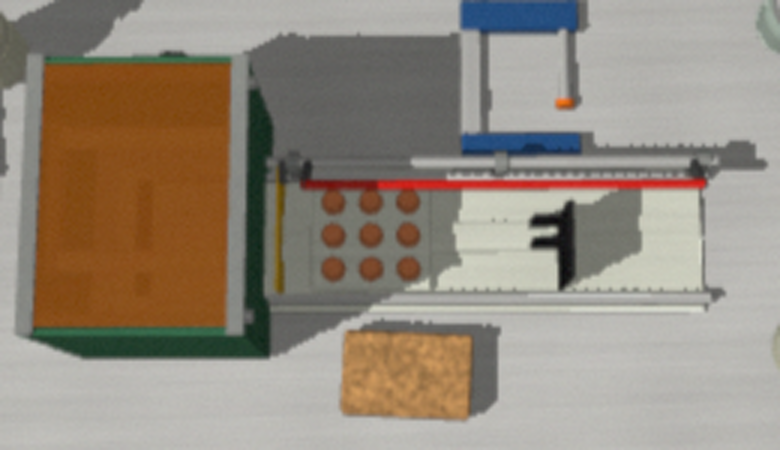

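View pics/s0z.png

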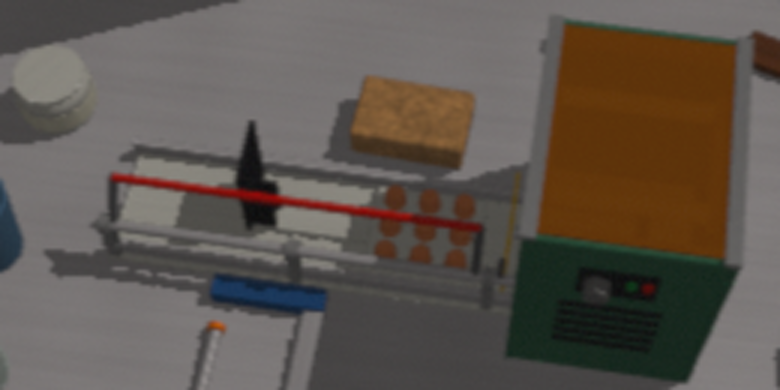

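```bash
cat >> h.py <<'E'
from scipy.optimize import least_squares
def proj(n,P):
    c=env.get_calibration(n);q=np.atleast_2d(P)@np.array(c['R']).T+c['t'];q=q@np.array(c['camera_matrix']).T
    return q[:,:2]/q[:,2:]
def cab2w(p,P):
    P=np.atleast_2d(P).astype(float);c,s=np.cos(p[2]),np.sin(p[2])
    return np.c_[p[0]+c*P[:,0]-s*P[:,1],p[1]+s*P[:,0]+c*P[:,1],P[:,2]]
def ray(n,px,z):
    c=env.get_calibration(n);K=np.array(c['camera_matrix']);Rm=np.array(c['R']);o=-Rm.T@c['t']
    d=Rm.T@np.linalg.solve(K,[px[0],px[1],1]);return o+d*(z-o[2])/d[2]
def overlay(n,im,pts,f,box,k=3):
    x0,y0,x1,y1=box;a=cv2.resize(im[y0:y1,x0:x1,::-1].copy(),None,fx=k,fy=k,interpolation=cv2.INTER_CUBIC)
    for u,v in proj(n,pts): cv2.circle(a,(int((u-x0+.5)*k),int((v-y0+.5)*k)),2,(255,0,255),-1)
    cv2.imwrite('pics/'+f,a)
E
python3 - <<'E'
from h import *
B=np.array([[.029,-.336,.093],[.029,-.024,.093]])
obs={}
for n,f in(('top','t0'),('side','s0')):
    im=cv2.imread(f'pics/{f}.png')[:,:,::-1].astype(int)
    m=(im[:,:,0]>110)&(im[:,:,1]<60)&(im[:,:,2]<60)
    m[:,:200]=0;m[:,425 if n=='top' else 365:]=0;m[:200]=0;m[300:]=0
    ys,xs=np.nonzero(m);i=xs.argsort();xs,ys=xs[i],ys[i]
    k=np.polyfit(xs,ys,1);e=[(xs[0]-.0,np.polyval(k,xs[0])),(xs[-1],np.polyval(k,xs[-1]))]
    obs[n]=np.array(e if n=='side' else e[::-1]);print(n,obs[n],len(xs))
C=[('top',(188.0,199.5),(.1,.162,.217))]
def f(p): return np.concatenate([(proj(n,cab2w(p,B))-obs[n]).ravel() for n in obs])
r=least_squares(f,[.35,.05,0]);print(r.x,r.fun)
p=r.x;np.save('cab.npy',p)
for n in obs: print(n,[ray(n,o,.093) for o in obs[n]])
pts=[[sx*.1,y,.217] for sx in(-1,1) for y in(.01,.162)]+[[.1,.01,0],[-.1,.01,0],[.029,-.336,.093],[.029,-.024,.093],[-.048,-.35,.021],[-.056,-.35,.021],[.048,-.35,.021],[-.048,0,.021],[.055,-.343,.056],[0,-.35,.006]]
W=cab2w(p,pts)
overlay('top',cv2.imread('pics/t0.png')[:,:,::-1],W,'t0o.png',(180,180,440,330))
overlay('side',cv2.imread('pics/s0.png')[:,:,::-1],W,'s0o.png',(190,170,450,300))
E
```

```text
top [[414.         240.36213433]
 [282.         241.50517768]] 265
side [[227.         228.46473847]
 [326.         241.80441282]] 186
[ 0.54034065  0.12067934 -0.02702757] [ 6.2515122   0.53741562  5.40616915 -0.23870159 -5.73395165 -0.82799055
 17.58330068  2.48730613]
top [array([ 0.56197105, -0.20143669,  0.093     ]), array([0.56848873, 0.10864855, 0.093     ])]
side [array([ 0.56079054, -0.20098176,  0.093     ]), array([0.56723262, 0.05197105, 0.093     ])]
```

View pics/t0o.png

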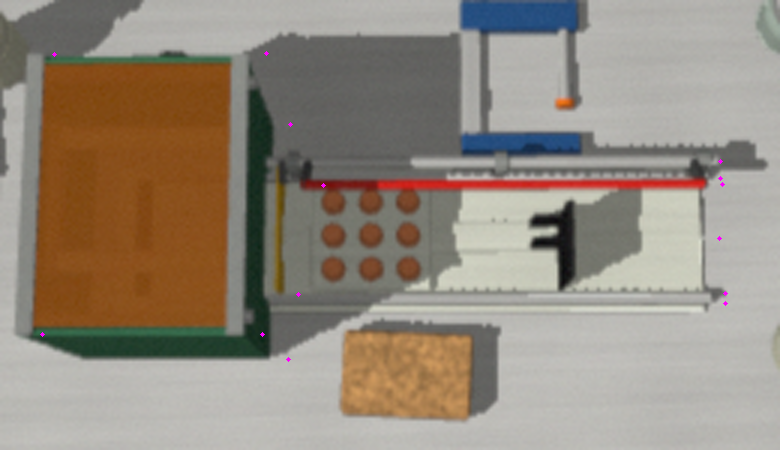

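View pics/s0o.png

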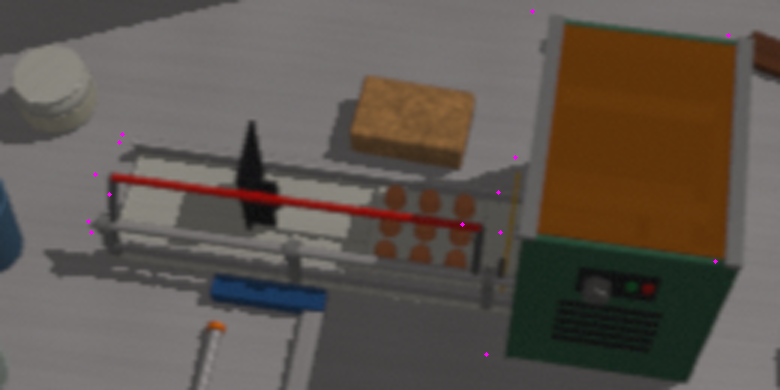

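```bash
python3 - <<'E'
from h import *
B=np.array([[.029,-.336,.093],[.029,-.024,.093]])
obs={'top':np.array([[414.9,240.7],[280.4,240.8]]),'side':np.array([[227,228.6],[350.5,245.8]])}
def f(p): return np.concatenate([(proj(n,cab2w(p,B))-obs[n]).ravel() for n in obs])
r=least_squares(f,[.35,.05,0]);print(r.x,r.fun)
p=r.x;np.save('cab.npy',p)
pts=[[sx*.1,y,.217] for sx in(-1,1) for y in(.01,.162)]+[[.1,.01,0],[-.1,.01,0],[.029,-.336,.093],[.029,-.024,.093],[-.048,-.35,.021],[-.056,-.35,.021],[.048,-.35,.021],[-.048,0,.021],[.055,-.343,.056],[0,-.35,.006]]
yr=-.1-.005
pts+=[[x,yr+y,.006+z] for x in(-.045,.045) for y in (-.05,.05) for z in [.008]]+[[x,yr-.16,.096] for x in(-.045,.015)]+[[-.015,yr-.16,.071]]
W=cab2w(p,pts)
overlay('top',cv2.imread('pics/t0.png')[:,:,::-1],W,'t0p.png',(180,180,440,330))
overlay('side',cv2.imread('pics/s0.png')[:,:,::-1],W,'s0p.png',(190,170,450,300))
E
```

```text
[ 0.54213108  0.13605752 -0.02969682] [-1.20998787  0.01824126  0.50104503 -0.06118578  0.0931068  -0.00289114
 -0.81446456 -0.20753546]
```

View pics/t0p.png

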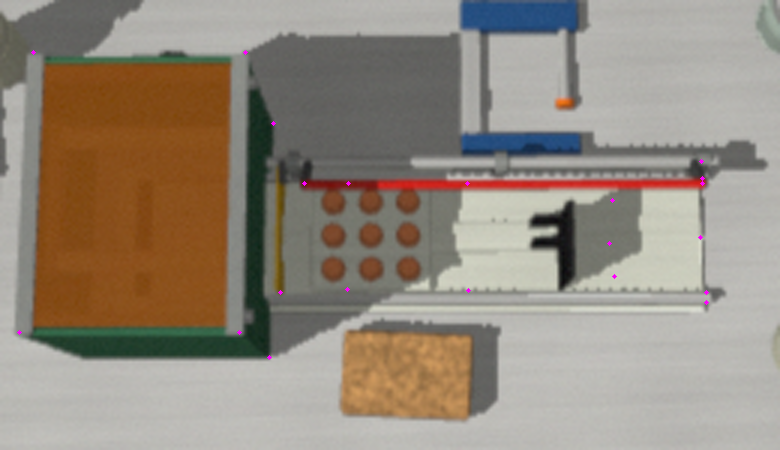

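View pics/s0p.png

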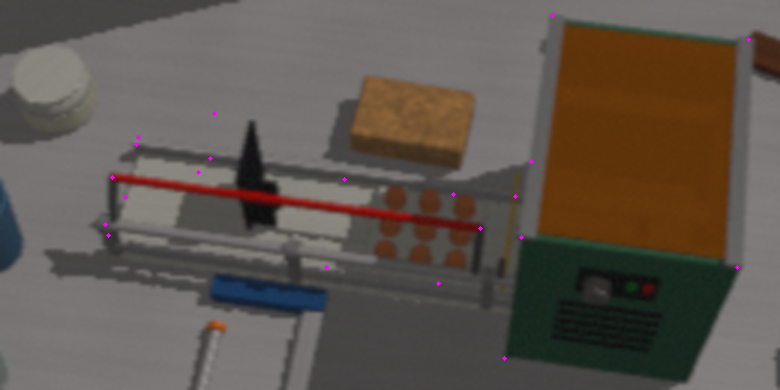

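```bash
cat >> h.py <<'E'
np.set_printoptions(precision=4,suppress=True)
p=np.load('cab.npy')
def w2cab(P):
    P=np.array(P);c,s=np.cos(p[2]),np.sin(p[2]);d=P[:2]-p[:2];return np.array([c*d[0]+s*d[1],-s*d[0]+c*d[1],P[2]])
def delta(goal_cab, qgoal=None, base=None):
    s=env.read_state();q=R.from_quat(s['tool_rot']);x=s['position'] if base is None else base
    d=q.inv().apply(cab2w(p,goal_cab)[0]-x)/.025
    rv=None if qgoal is None else np.degrees((q.inv()*qgoal).as_rotvec())/10
    return d,rv
def goalq(sgn):
    c,s=np.cos(p[2]),np.sin(p[2]);z=sgn*np.array([c,s,0]);y=np.array([0,0,-1.]);x=np.cross(y,z)
    return R.from_matrix(np.c_[x,y,z])
def st():
    s=env.read_state();c,sn=np.cos(p[2]),np.sin(p[2]);f=s['force']
    print('t',s['clock'],'cab mm',w2cab(s['position'])*1000,'F',np.r_[c*f[0]+sn*f[1],-sn*f[0]+c*f[1],f[2]],'w',s['gripper_width'],'axes(cab)',np.round((R.from_euler('z',-p[2])*R.from_quat(s['tool_rot'])).as_matrix(),3).tolist(),'J',s['joint_pos'])
E
python3 - <<'E'
from h import *
st()
print(R.from_quat(env.read_state()['tool_rot']).as_matrix())
for g in(1,-1): print(g,delta([-.037,-.262,.2],goalq(g)),delta([-.037,-.262,.2]))
for q in ['sanding_block']: pass
# rack y by knob rows & push plate
im=cv2.imread('pics/t0.png')[:,:,::-1]
for yr in(-.076,):
    pts=[[x,yr+y,.014] for x in(-.045,.045) for y in (-.05,.05)]+[[x,yr-.16,.096] for x in(-.045,.015)]
    for n,b in(('top',(180,180,440,330)),('side',(190,170,450,300))):
        overlay(n,cv2.imread(f'pics/{n[0]}0.png')[:,:,::-1],cab2w(p,pts),n[0]+'0q.png',b)
E
```

```text
t 0.7 cab mm [-289.8641 -752.9273  231.3572] F [ 0.0832 -0.6583  0.2175] w 1.001212803551933 axes(cab) [[-0.924, 0.0, 0.382], [-0.382, -0.0, -0.924], [-0.0, -1.0, 0.0]] J [-1.2916  0.1238  1.6503  0.      1.3675 -0.0826]
[[-0.9353  0.      0.3539]
 [-0.3539 -0.     -0.9353]
 [-0.     -1.      0.    ]]
1 (array([-16.8418,   1.2539, -14.2925]), array([-0.0002, -6.7571,  0.0001])) (array([-16.8418,   1.2539, -14.2925]), None)
-1 (array([-16.8418,   1.2539, -14.2925]), array([-0.0001, 11.2429, -0.0002])) (array([-16.8418,   1.2539, -14.2925]), None)
```

View pics/t0q.png

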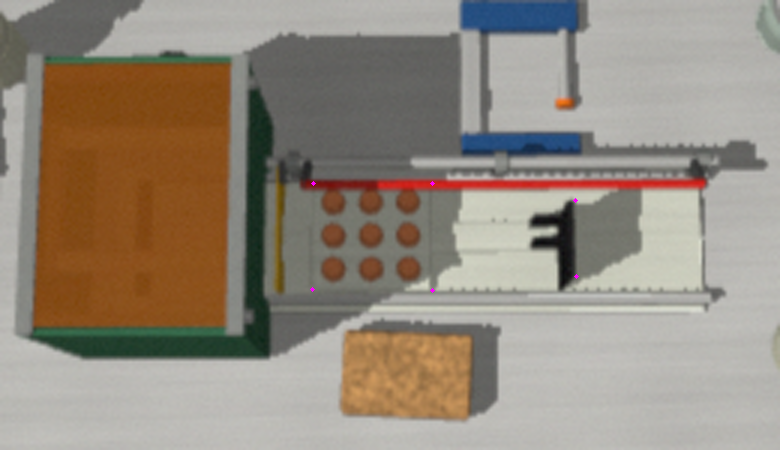

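View pics/s0q.png

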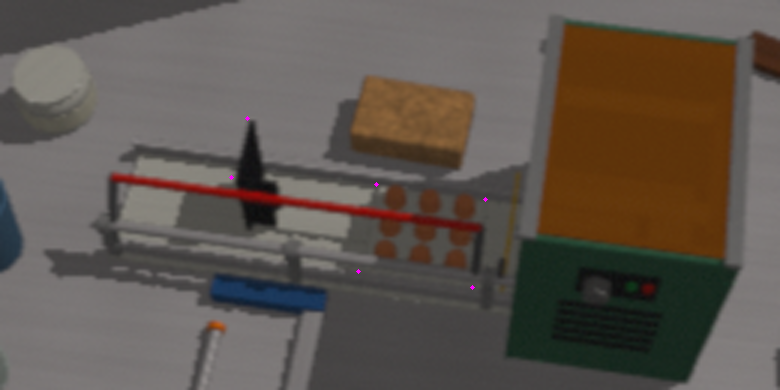

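>>> {"method": "move_arm", "body": {
  "series": [
    {"x":-1.2,"z":-1.0,"ay":-0.5,"gripper":0.12},
    {"x":-3,"z":-2.5,"ay":-1.3,"gripper":0.12},
    {"x":-4.8,"z":-4.1,"ay":-2.1,"gripper":0.12},
    {"x":-6.6,"z":-5.6,"ay":-2.9,"gripper":0.12},
    {"x":-8.4,"z":-7.1,"ay":-3.7,"gripper":0.12},
    {"x":-10.2,"z":-8.7,"ay":-4.5,"gripper":0.12},
    {"x":-12,"z":-10.2,"ay":-5.3,"gripper":0.12},
    {"x":-13.8,"z":-11.7,"ay":-6.0,"gripper":0.12},
    {"x":-15.5,"z":-13.2,"ay":-6.5,"gripper":0.12},
    {"x":-16.8,"z":-14.3,"ay":-6.76,"gripper":0.12}
  ]
}}

```text
validation failed for argument at $.se...
```

```bash
python3 - <<'E'
from h import *
st()
a=snap('top','t1.png');b=snap('side','s1.png');st()
print(delta([-.037,-.262,.12],goalq(1)))
cv2.imwrite('pics/c1.png',np.hstack([cv2.resize(a[100:340,180:440,::-1],(400,369)),cv2.resize(b[90:330,180:440,::-1],(400,369))]))
E
```

```text
t 0.7 cab mm [-289.8641 -752.9273  231.3572] F [ 0.0832 -0.6583  0.2175] w 1.001212803551933 axes(cab) [[-0.924, 0.0, 0.382], [-0.382, -0.0, -0.924], [-0.0, -1.0, 0.0]] J [-1.2916  0.1238  1.6503  0.      1.3675 -0.0826]
t 0.8 cab mm [-289.8684 -752.9248  231.3337] F [-0.5367  0.1844 -0.2679] w 0.9997296478087531 axes(cab) [[-0.924, -0.0, 0.382], [-0.382, -0.0, -0.924], [0.0, -1.0, 0.0]] J [-1.2916  0.1238  1.6503 -0.      1.3675 -0.0826]
(array([-16.8423,   4.4527, -14.2921]), array([-0.    , -6.757 ,  0.0002]))
```

View pics/c1.png

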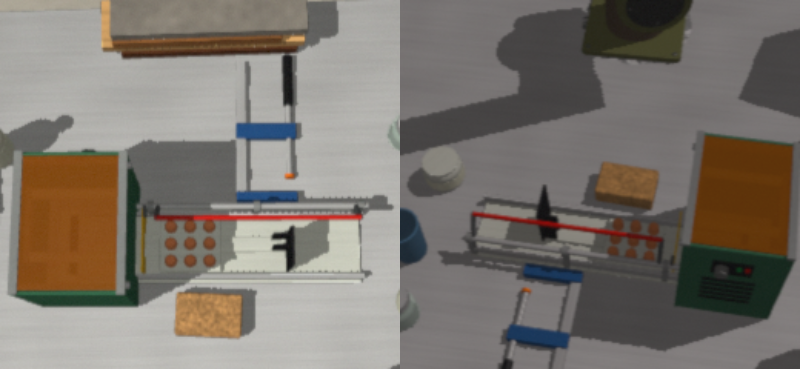

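The call was refused and the arm has not moved; the picture shows the same scene as before. I'll retry with every field filled in.

>>> {"method": "move_arm", "body": {
  "series": [
    {"x":-1.2,"y":0,"z":-1.0,"ax":0,"ay":-0.5,"az":0,"gripper":0.12}
  ]
}}

```text
clock: 0.92
position: [0.2485, -0.5748, 0.2312]
tool_rot: [0.157, -0.689, 0.689, -0.157]
force: [-0.1, -0.2, 0.2]
gripper_width: 0.885
```

```bash
python3 - <<'E'
from h import *
st()
print(delta([-.037,-.262,.231],goalq(1)))
E
```

```text
t 0.925 cab mm [-272.3927 -719.2965  231.1767] F [-0.091  -0.1908  0.1673] w 0.8845342617167954 axes(cab) [[-0.888, -0.0, 0.46], [-0.46, -0.0, -0.888], [0.0, -1.0, 0.0]] J [-1.2483  0.0722  1.706  -0.0003  1.3631 -0.1263]
(array([-16.7808,  -0.0011, -11.9018]), array([-0.0005, -6.2583,  0.0024]))
```

>>> {"method": "move_arm", "body": {
  "series": [
    {"x":-1.8,"y":0,"z":-1.3,"ax":0,"ay":-0.7,"az":0,"gripper":0.12},
    {"x":-3.6,"y":0,"z":-2.6,"ax":0,"ay":-1.4,"az":0,"gripper":0.12},
    {"x":-5.4,"y":0,"z":-3.8,"ax":0,"ay":-2.1,"az":0,"gripper":0.12},
    {"x":-7.2,"y":0,"z":-5.1,"ax":0,"ay":-2.8,"az":0,"gripper":0.12},
    {"x":-9.0,"y":0,"z":-6.4,"ax":0,"ay":-3.5,"az":0,"gripper":0.12},
    {"x":-10.8,"y":0,"z":-7.7,"ax":0,"ay":-4.2,"az":0,"gripper":0.12},
    {"x":-12.6,"y":0,"z":-8.9,"ax":0,"ay":-4.9,"az":0,"gripper":0.12},
    {"x":-14.2,"y":0,"z":-10.1,"ax":0,"ay":-5.5,"az":0,"gripper":0.12},
    {"x":-15.6,"y":0,"z":-11.1,"ax":0,"ay":-6.0,"az":0,"gripper":0.12},
    {"x":-16.8,"y":0,"z":-11.9,"ax":0,"ay":-6.26,"az":0,"gripper":0.12}
  ]
}}

```text
clock: 2.17
position: [0.4991, -0.1219, 0.2316]
tool_rot: [0.493, -0.506, 0.507, -0.493]
force: [0.1, -0.6, -0.0]
gripper_width: 0.885
```

```bash
python3 - <<'E'
from h import *
st()
a=snap('top','t2.png');b=snap('side','s2.png');st()
print(delta([-.037,-.262,.12],goalq(1)))
cv2.imwrite('pics/c2.png',np.hstack([cv2.resize(a[100:340,180:440,::-1],(400,369)),cv2.resize(b[90:330,180:440,::-1],(400,369))]))
E
```

```text
t 2.175 cab mm [ -35.3753 -259.1512  231.6251] F [ 0.0744 -0.564  -0.0162] w 0.884616712804368 axes(cab) [[0.003, 0.001, 1.0], [-1.0, -0.0, 0.003], [0.0, -1.0, 0.001]] J [-0.3441 -0.1831  1.9498  0.      1.3742 -0.3178]
t 2.275 cab mm [ -34.9613 -258.3667  231.4981] F [-1.1943  0.5101  0.0711] w 0.8829485571892178 axes(cab) [[0.005, 0.001, 1.0], [-1.0, 0.001, 0.005], [-0.001, -1.0, 0.001]] J [-0.3428 -0.1823  1.9493  0.0008  1.3742 -0.3183]
(array([ 0.1476,  4.4598, -0.0849]), array([-0.0034,  0.0285, -0.0035]))
```

View pics/c2.png

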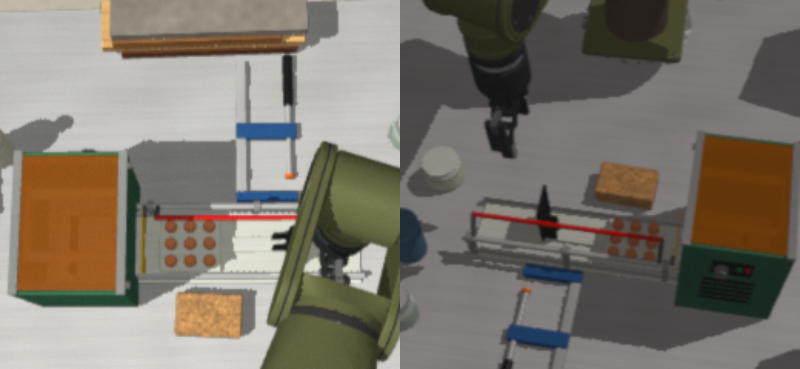

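>>> {"method": "move_arm", "body": {
  "series": [
    {"x":0.15,"y":1,"z":-0.08,"ax":0,"ay":0.03,"az":0,"gripper":0.12},
    {"x":0.15,"y":2.2,"z":-0.08,"ax":0,"ay":0.03,"az":0,"gripper":0.12},
    {"x":0.15,"y":3.4,"z":-0.08,"ax":0,"ay":0.03,"az":0,"gripper":0.12},
    {"x":0.15,"y":4.2,"z":-0.08,"ax":0,"ay":0.03,"az":0,"gripper":0.12},
    {"x":0.15,"y":4.2,"z":-0.08,"ax":0,"ay":0.03,"az":0,"gripper":0.12}
  ]
}}

```text
clock: 2.9
position: [0.4947, -0.1275, 0.1244]
tool_rot: [-0.492, 0.51, -0.508, 0.49]
force: [-0.9, -0.4, -0.7]
gripper_width: 0.883
```

```bash
python3 - <<'E'
from h import *
a=snap('top','t3.png');b=snap('side','s3.png');st()
x=w2cab(env.read_state()['position'])
pts=[x+[s*.052,u*.011,h] for s in(-1,1) for u in(-1,1) for h in(.011,)]
overlay('side',b,cab2w(p,pts),'s3z.png',(200,130,360,270),5)
E
```

```text
t 3.0 cab mm [ -37.7405 -265.1887  127.0563] F [ 0.0263 -0.5479  0.346 ] w 0.8783379349414324 axes(cab) [[-0.005, 0.001, 1.0], [-1.0, -0.0, -0.005], [0.0, -1.0, 0.001]] J [-0.3567 -0.0926  2.0512 -0.0002  1.1822 -0.3215]
```

View pics/s3z.png

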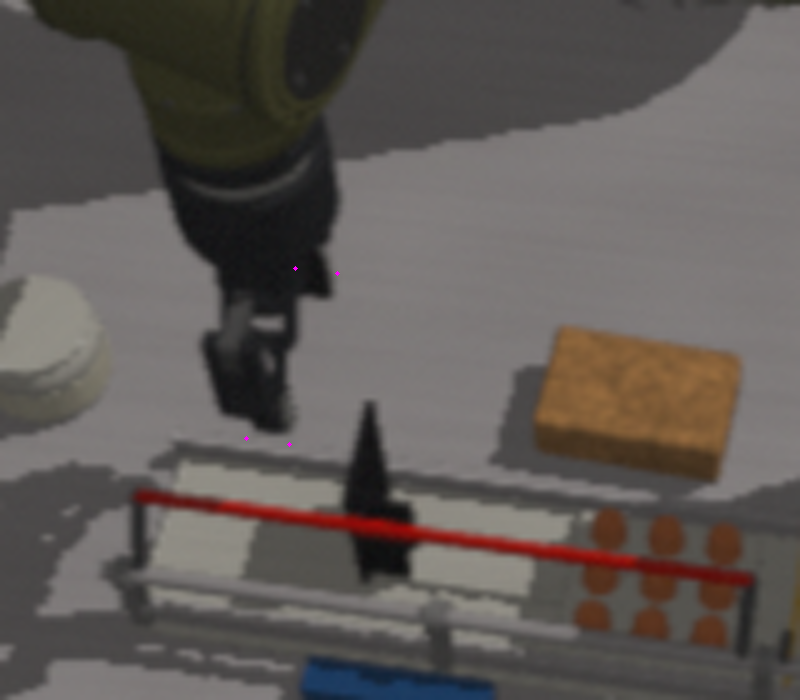

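>>> {"method": "move_arm", "body": {
  "series": [
    {"x":0,"y":0.6,"z":0,"ax":0,"ay":-0.03,"az":0,"gripper":0.12},
    {"x":0,"y":1.3,"z":0,"ax":0,"ay":-0.03,"az":0,"gripper":0.12},
    {"x":0,"y":2.0,"z":0,"ax":0,"ay":-0.03,"az":0,"gripper":0.12},
    {"x":0,"y":2.6,"z":0,"ax":0,"ay":-0.03,"az":0,"gripper":0.12},
    {"x":0,"y":2.6,"z":0,"ax":0,"ay":-0.03,"az":0,"gripper":0.12}
  ]
}}

```text
clock: 3.62
position: [0.495, -0.1268, 0.0592]
tool_rot: [-0.493, 0.508, -0.506, 0.492]
force: [-0.0, -0.6, 0.9]
gripper_width: 0.881
```

```bash
python3 - <<'E'
from h import *
a=snap('top','t4.png');b=snap('side','s4.png');st()
x=w2cab(env.read_state()['position'])
pts=[x+[s*.052,u*.011,h] for s in(-1,1) for u in(-1,1) for h in(.011,)]
overlay('side',b,cab2w(p,pts),'s4z.png',(200,130,360,270),5)
E
```

```text
t 3.725 cab mm [ -37.8628 -264.5708   61.1954] F [ 0.1884  0.5006 -0.6971] w 0.8826048595704605 axes(cab) [[0.001, -0.0, 1.0], [-1.0, 0.0, 0.001], [-0.0, -1.0, -0.0]] J [-0.3557 -0.0065  2.0923 -0.      1.056  -0.3267]
```

View pics/s4z.png

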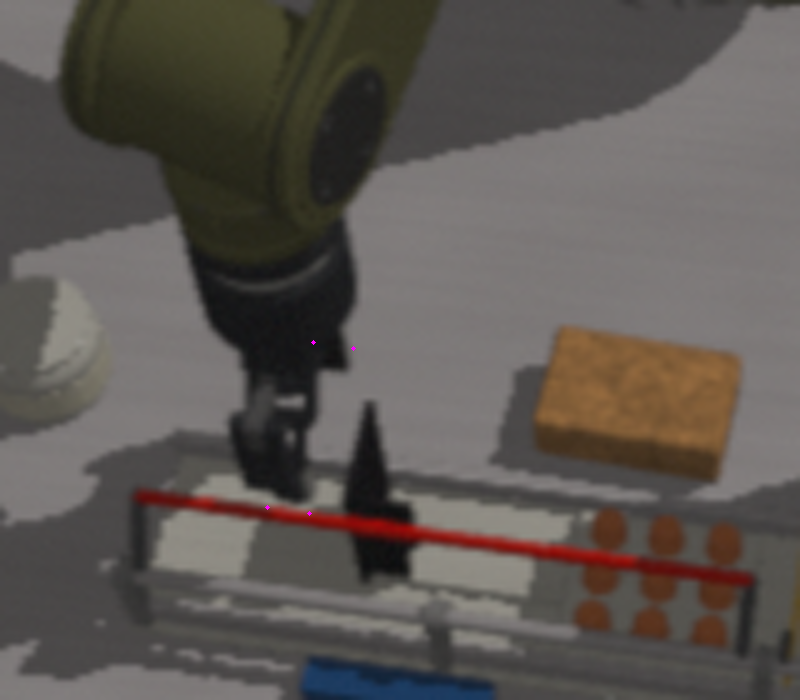

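View pics/t4.png

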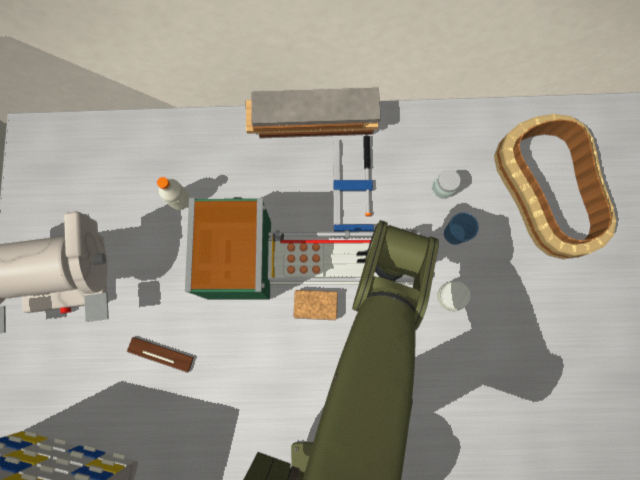

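>>> {"method": "move_arm", "body": {
  "series": [
    {"x":0,"y":0,"z":0.2,"ax":0,"ay":0,"az":0,"gripper":0.12},
    {"x":0,"y":0,"z":0.4,"ax":0,"ay":0,"az":0,"gripper":0.12},
    {"x":0,"y":0,"z":0.65,"ax":0,"ay":0,"az":0,"gripper":0.12},
    {"x":0,"y":0,"z":0.9,"ax":0,"ay":0,"az":0,"gripper":0.12},
    {"x":0,"y":0,"z":1.15,"ax":0,"ay":0,"az":0,"gripper":0.12},
    {"x":0,"y":0,"z":1.4,"ax":0,"ay":0,"az":0,"gripper":0.12},
    {"x":0,"y":0,"z":1.65,"ax":0,"ay":0,"az":0,"gripper":0.12},
    {"x":0,"y":0,"z":1.9,"ax":0,"ay":0,"az":0,"gripper":0.12},
    {"x":0,"y":0,"z":2.15,"ax":0,"ay":0,"az":0,"gripper":0.12},
    {"x":0,"y":0,"z":2.4,"ax":0,"ay":0,"az":0,"gripper":0.12}
  ]
}}

```text
clock: 4.97
position: [0.5545, -0.1286, 0.0593]
tool_rot: [-0.494, 0.509, -0.506, 0.492]
force: [-6.4, -1.8, -4.2]
gripper_width: 0.876
```

```bash
cat >> h.py <<'E'
def barpts(th):
    # shut: offset (-26,37) from shaft (55,56); opening rotates toward +x
    a=np.arctan2(.037,-.026)-th;r=.0452
    return np.array([[.055+r*np.cos(a),y,.056+r*np.sin(a)] for y in np.linspace(-.336,-.024,14)])
E
python3 - <<'E'
from h import *
st();a=snap('top','t5.png');b=snap('side','s5.png');st()
print([ (t,(barpts(t)[0]*1000)) for t in (0,1.1,1.35)])
for t in(1.0,1.2,1.35):
    print(t,proj('top',cab2w(p,barpts(t)[[0,-1]])).tolist(),proj('side',cab2w(p,barpts(t)[[0,-1]])).tolist())
overlay('side',b,cab2w(p,barpts(1.2)),'s5z.png',(200,150,360,290),5)
overlay('top',a,cab2w(p,barpts(1.2)),'t5z.png',(240,190,440,310),4)
E
```

```text
t 4.975 cab mm [  20.2633 -264.1418   59.2702] F [-6.3154 -1.9704 -4.2198] w 0.8763990101272272 axes(cab) [[0.001, -0.005, 1.0], [-1.0, 0.001, 0.001], [-0.001, -1.0, -0.005]] J [-0.3219  0.1211  1.9621 -0.0006  1.0639 -0.2925]
t 5.075 cab mm [  20.7802 -264.1097   59.4601] F [-5.1711 -0.5496 -2.9253] w 0.878258560830412 axes(cab) [[0.001, -0.004, 1.0], [-1.0, 0.001, 0.001], [-0.001, -1.0, -0.004]] J [-0.3217  0.1212  1.9615 -0.0002  1.0632 -0.2927]
[(0, array([  29.0125, -336.    ,   92.9823])), (1.1, array([  76.171 , -336.    ,   95.9353])), (1.35, array([  85.393, -336.   ,   89.456]))]
1.0 [[413.43014390363425, 222.36574422063418], [280.9965636897529, 222.4477329761924]] [[222.0653277366908, 242.36388242534898], [347.3524704409772, 260.10701061106624]]
1.2 [[412.9702861107613, 219.49406332688267], [281.16617868391086, 219.58523626559204]] [[221.55253689290547, 245.98404728086834], [346.83317890937775, 263.8217969723288]]
1.35 [[412.55867334069194, 217.72081375354523], [281.31801915254806, 217.81748391434007]] [[221.32412337229303, 248.66660840422426], [346.4661153402703, 266.55478871908014]]
```

View pics/s5z.png

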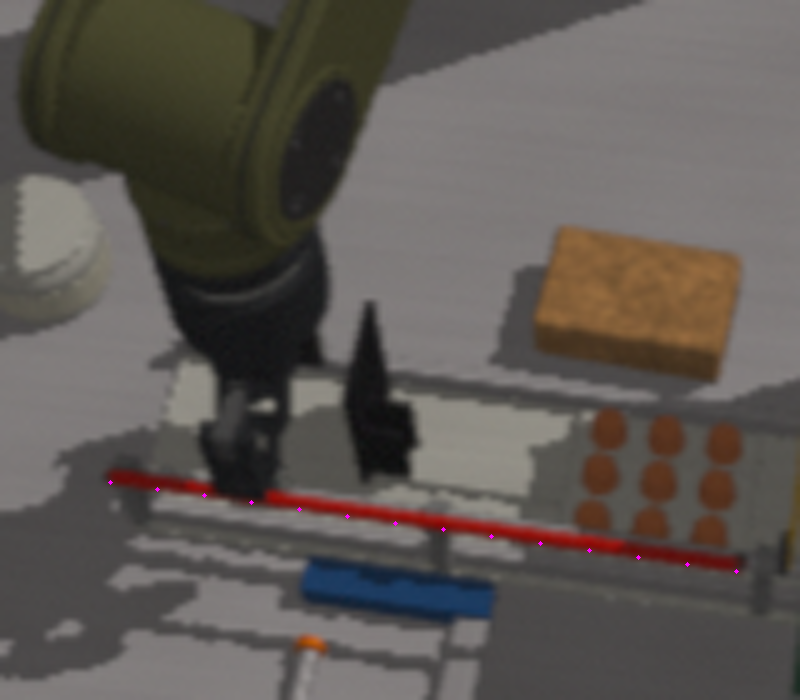

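View pics/t5z.png

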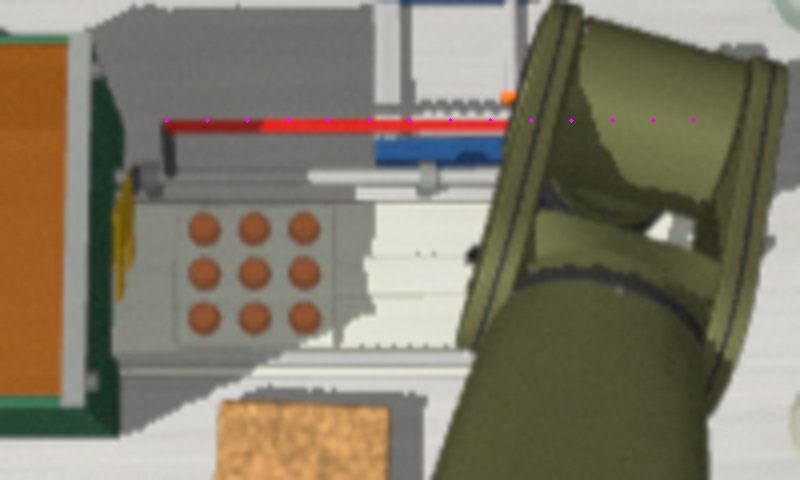

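>>> {"method": "move_arm", "body": {
  "series": [
    {"x":0,"y":-0.08,"z":0.2,"ax":0,"ay":0,"az":0,"gripper":0.12},
    {"x":0,"y":-0.08,"z":0.35,"ax":0,"ay":0,"az":0,"gripper":0.12},
    {"x":0,"y":-0.08,"z":0.45,"ax":0,"ay":0,"az":0,"gripper":0.12},
    {"x":0,"y":-0.08,"z":0.45,"ax":0,"ay":0,"az":0,"gripper":0.12}
  ]
}}

```text
clock: 5.58
position: [0.5631, -0.1283, 0.0594]
tool_rot: [-0.495, 0.511, -0.504, 0.491]
force: [-9.2, -0.9, -6.6]
gripper_width: 0.879
```

```bash
python3 - <<'E'
from h import *
st();a=snap('top','t6.png');b=snap('side','s6.png');st()
overlay('side',b,cab2w(p,barpts(1.35)),'s6z.png',(200,150,360,290),5)
overlay('top',a,cab2w(p,barpts(1.35)),'t6z.png',(240,190,440,310),4)
E
```

```text
t 5.575 cab mm [  28.7684 -263.6567   59.4472] F [-9.1667 -1.1796 -6.5663] w 0.8786617434661963 axes(cab) [[0.001, -0.011, 1.0], [-1.0, 0.002, 0.001], [-0.002, -1.0, -0.011]] J [-0.3165  0.1412  1.9393 -0.0012  1.0724 -0.2871]
t 5.675 cab mm [  28.713  -263.6591   59.4732] F [-9.407  -1.0295 -6.5351] w 0.8803478841033453 axes(cab) [[0.001, -0.011, 1.0], [-1.0, 0.002, 0.001], [-0.002, -1.0, -0.011]] J [-0.3166  0.1411  1.9394 -0.0012  1.0724 -0.2871]
```

View pics/s6z.png

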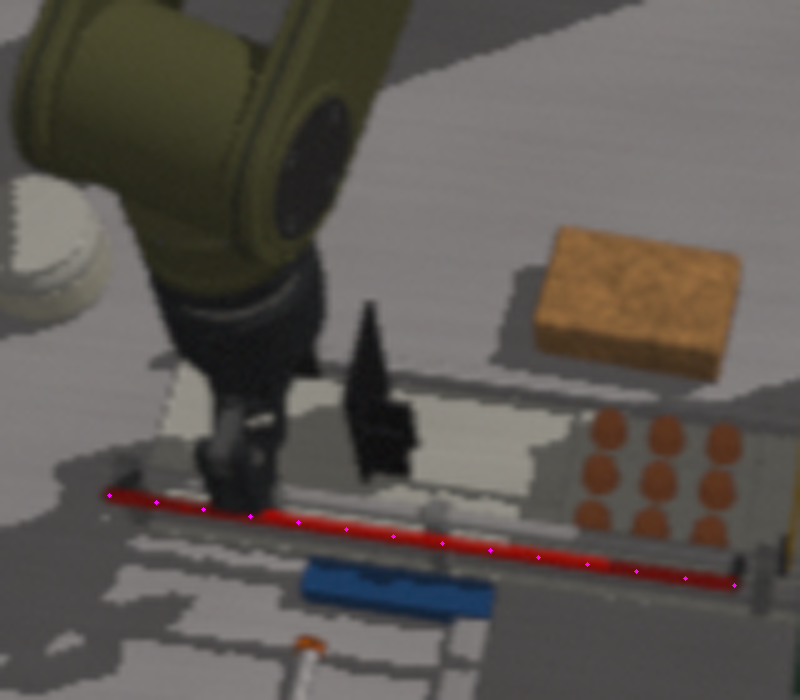

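View pics/t6z.png

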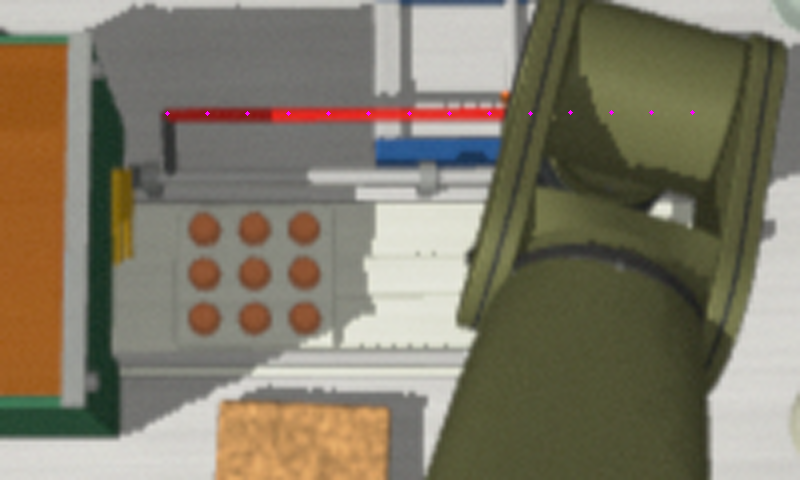

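>>> {"method": "move_arm", "body": {
  "series": [
    {"x":-0.2,"y":0,"z":0,"ax":0,"ay":0,"az":0,"gripper":0.12},
    {"x":-0.4,"y":0,"z":0,"ax":0,"ay":0,"az":0,"gripper":0.12},
    {"x":-0.55,"y":0,"z":0,"ax":0,"ay":0,"az":0,"gripper":0.12},
    {"x":-0.7,"y":0,"z":0,"ax":0,"ay":0,"az":0,"gripper":0.12},
    {"x":-0.85,"y":0,"z":0,"ax":0,"ay":0,"az":0,"gripper":0.12},
    {"x":-1.0,"y":0,"z":0,"ax":0,"ay":0,"az":0,"gripper":0.12},
    {"x":-1.15,"y":0,"z":0,"ax":0,"ay":0,"az":0,"gripper":0.12},
    {"x":-1.3,"y":0,"z":0,"ax":0,"ay":0,"az":0,"gripper":0.12},
    {"x":-1.45,"y":0,"z":0,"ax":0,"ay":0,"az":0,"gripper":0.12},
    {"x":-1.6,"y":0,"z":0,"ax":0,"ay":0,"az":0,"gripper":0.12}
  ]
}}

```text
clock: 6.92
position: [0.5686, -0.0903, 0.0634]
tool_rot: [0.493, -0.507, 0.508, -0.492]
force: [-4.8, -5.1, -0.9]
gripper_width: 0.878
```

```bash
python3 - <<'E'
from h import *
st();a=snap('top','t7.png');b=snap('side','s7.png');st()
overlay('side',b,cab2w(p,barpts(1.35)),'s7z.png',(200,150,360,290),5)
overlay('top',a,cab2w(p,barpts(1.35)),'t7z.png',(240,190,440,310),4)
E
```

```text
t 6.925 cab mm [  33.2066 -225.5193   63.3936] F [-4.6034 -5.2638 -0.8668] w 0.8781737064748354 axes(cab) [[0.001, -0.0, 1.0], [-1.0, -0.002, 0.001], [0.002, -1.0, -0.0]] J [-0.2499  0.1258  1.9488 -0.0023  1.0666 -0.2197]
t 7.025 cab mm [  33.214  -225.0751   63.385 ] F [-4.4476 -3.9164 -0.5625] w 0.8774494876725789 axes(cab) [[0.001, -0.0, 1.0], [-1.0, -0.001, 0.001], [0.001, -1.0, -0.0]] J [-0.2494  0.1257  1.9489 -0.0015  1.0666 -0.2198]
```

View pics/s7z.png

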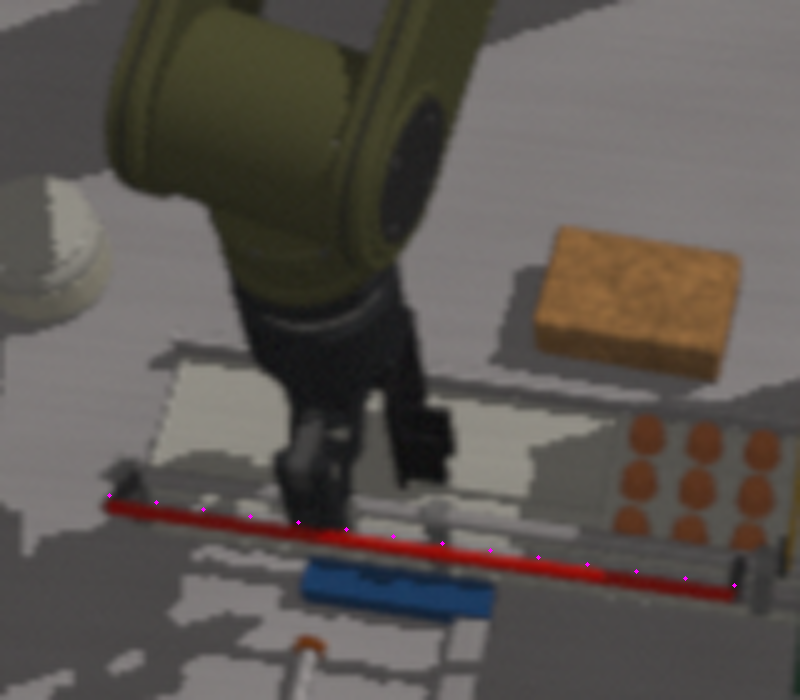

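View pics/t7z.png

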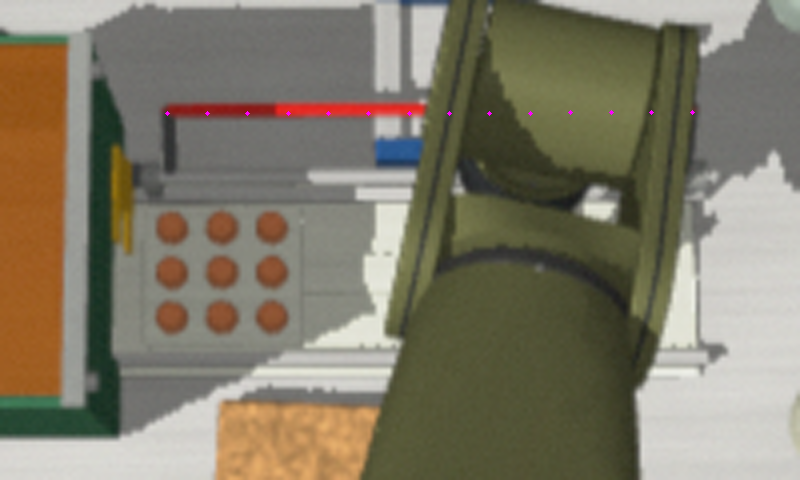

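>>> {"method": "move_arm", "body": {
  "series": [
    {"x":-0.15,"y":0,"z":-0.04,"ax":0,"ay":0,"az":0,"gripper":0.12},
    {"x":-0.3,"y":0,"z":-0.08,"ax":0,"ay":0,"az":0,"gripper":0.12},
    {"x":-0.5,"y":0,"z":-0.1,"ax":0,"ay":0,"az":0,"gripper":0.12},
    {"x":-0.7,"y":0,"z":-0.1,"ax":0,"ay":0,"az":0,"gripper":0.12},
    {"x":-0.9,"y":0,"z":-0.1,"ax":0,"ay":0,"az":0,"gripper":0.12},
    {"x":-1.1,"y":0,"z":-0.1,"ax":0,"ay":0,"az":0,"gripper":0.12},
    {"x":-1.3,"y":0,"z":-0.1,"ax":0,"ay":0,"az":0,"gripper":0.12},
    {"x":-1.5,"y":0,"z":-0.1,"ax":0,"ay":0,"az":0,"gripper":0.12},
    {"x":-1.7,"y":0,"z":-0.1,"ax":0,"ay":0,"az":0,"gripper":0.12},
    {"x":-1.85,"y":0,"z":-0.1,"ax":0,"ay":0,"az":0,"gripper":0.12}
  ]
}}

```text
clock: 8.28
position: [0.5678, -0.0438, 0.0636]
tool_rot: [0.493, -0.507, 0.508, -0.492]
force: [-4.3, -4.2, -1.0]
gripper_width: 0.884
```

```bash
python3 - <<'E'
from h import *
st();a=snap('top','t8.png');b=snap('side','s8.png');st()
overlay('side',b,cab2w(p,barpts(1.35)),'s8z.png',(200,150,360,290),5)
overlay('top',a,cab2w(p,barpts(1.35)),'t8z.png',(240,190,440,310),4)
E
```

```text
t 8.275 cab mm [  30.9618 -179.0237   63.5937] F [-4.1964 -4.3202 -0.9938] w 0.8837311361102373 axes(cab) [[0.001, 0.001, 1.0], [-1.0, -0.002, 0.001], [0.002, -1.0, 0.001]] J [-0.1705  0.1122  1.9635 -0.0019  1.0651 -0.1406]
t 8.375 cab mm [  30.9716 -178.64     63.5594] F [-3.4081 -3.8052 -0.6621] w 0.877669538863187 axes(cab) [[0.001, 0.001, 1.0], [-1.0, -0.001, 0.001], [0.001, -1.0, 0.001]] J [-0.1701  0.1122  1.9636 -0.0011  1.0651 -0.1407]
```

View pics/s8z.png

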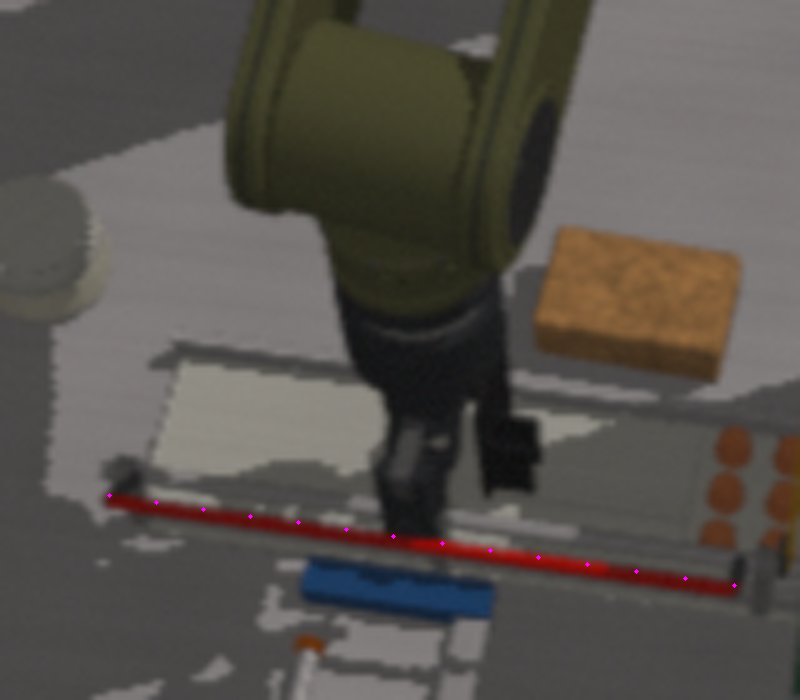

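View pics/t8z.png

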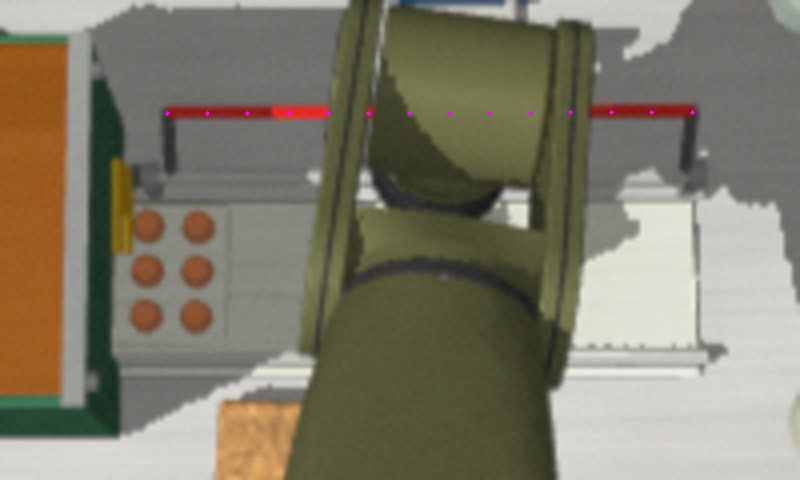

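>>> {"method": "move_arm", "body": {
  "series": [
    {"x":-0.2,"y":0,"z":0,"ax":0,"ay":0,"az":0,"gripper":0.12},
    {"x":-0.4,"y":0,"z":0,"ax":0,"ay":0,"az":0,"gripper":0.12},
    {"x":-0.6,"y":0,"z":0,"ax":0,"ay":0,"az":0,"gripper":0.12},
    {"x":-0.8,"y":0,"z":0,"ax":0,"ay":0,"az":0,"gripper":0.12},
    {"x":-1.0,"y":0,"z":0,"ax":0,"ay":0,"az":0,"gripper":0.12},
    {"x":-1.2,"y":0,"z":0,"ax":0,"ay":0,"az":0,"gripper":0.12},
    {"x":-1.4,"y":0,"z":0,"ax":0,"ay":0,"az":0,"gripper":0.12},
    {"x":-1.6,"y":0,"z":0,"ax":0,"ay":0,"az":0,"gripper":0.12},
    {"x":-1.8,"y":0,"z":0,"ax":0,"ay":0,"az":0,"gripper":0.12},
    {"x":-2.0,"y":0,"z":0,"ax":0,"ay":0,"az":0,"gripper":0.12}
  ]
}}

```text
clock: 9.62
position: [0.5691, 0.0063, 0.0635]
tool_rot: [0.493, -0.507, 0.508, -0.492]
force: [-3.7, -5.1, -0.9]
gripper_width: 0.876
```

```bash
python3 - <<'E'
from h import *
st();a=snap('top','t9.png');b=snap('side','s9.png');st()
overlay('side',b,cab2w(p,barpts(1.35)),'s9z.png',(200,150,360,290),5)
overlay('top',a,cab2w(p,barpts(1.35)),'t9z.png',(240,190,440,310),4)
E
```

```text
t 9.625 cab mm [  30.791  -128.931    63.4557] F [-3.5569 -5.1923 -0.9424] w 0.876093338135379 axes(cab) [[0.001, 0.0, 1.0], [-1.0, -0.001, 0.001], [0.001, -1.0, 0.0]] J [-0.0826  0.112   1.964  -0.0017  1.0654 -0.0527]
t 9.725 cab mm [  30.7956 -128.3531   63.4598] F [-4.179  -3.1466 -0.2476] w 0.8812707885862622 axes(cab) [[0.001, 0.0, 1.0], [-1.0, -0.0, 0.001], [0.0, -1.0, 0.0]] J [-0.0821  0.112   1.964  -0.0005  1.0654 -0.0528]
```

View pics/s9z.png

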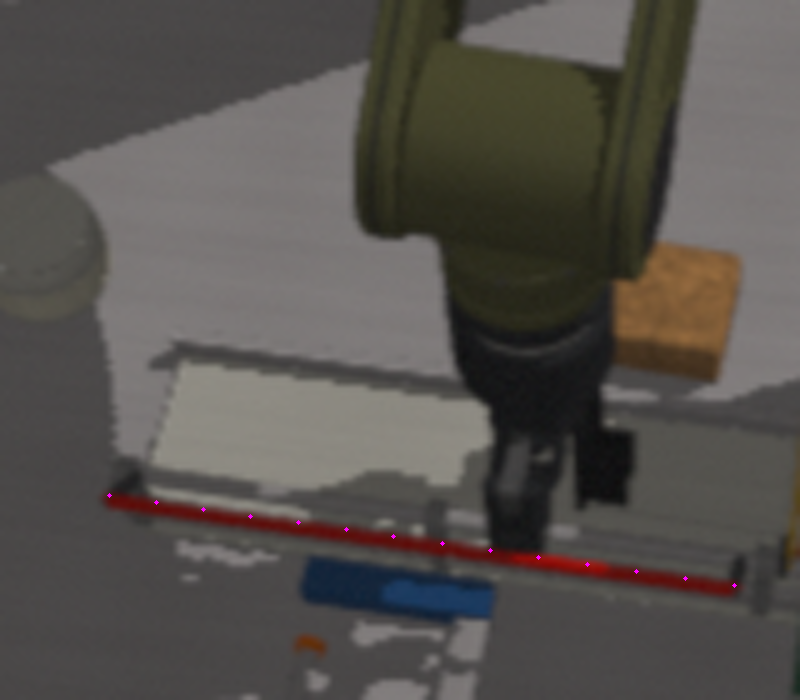

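View pics/t9z.png

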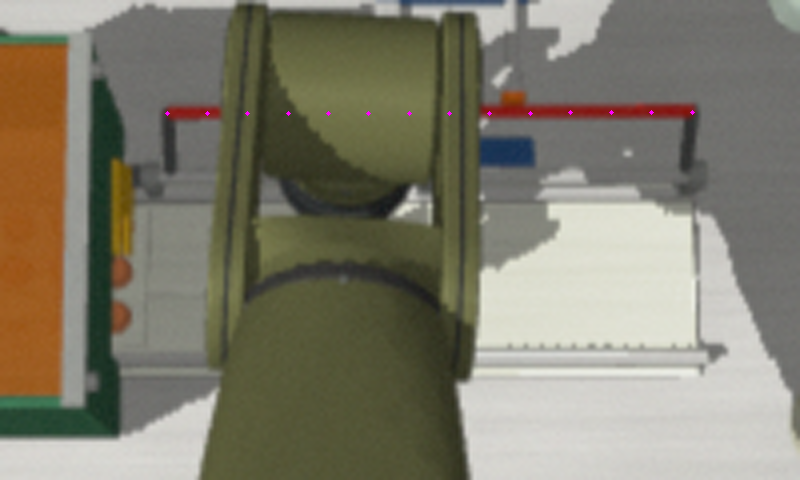

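>>> {"method": "move_arm", "body": {
  "series": [
    {"x":-0.12,"y":0,"z":0,"ax":0,"ay":0,"az":0,"gripper":0.12},
    {"x":-0.24,"y":0,"z":0,"ax":0,"ay":0,"az":0,"gripper":0.12},
    {"x":-0.36,"y":0,"z":0,"ax":0,"ay":0,"az":0,"gripper":0.12},
    {"x":-0.46,"y":0,"z":0,"ax":0,"ay":0,"az":0,"gripper":0.12},
    {"x":-0.54,"y":0,"z":0,"ax":0,"ay":0,"az":0,"gripper":0.12},
    {"x":-0.6,"y":0,"z":0,"ax":0,"ay":0,"az":0,"gripper":0.12}
  ]
}}

```text
clock: 10.48
position: [0.5695, 0.0212, 0.0634]
tool_rot: [0.493, -0.507, 0.508, -0.492]
force: [-3.5, -4.7, -0.9]
gripper_width: 0.879
```

```bash
python3 - <<'E'
from h import *
st()
E
```

```text
t 10.475 cab mm [  30.7713 -113.947    63.4372] F [-3.3184 -4.757  -0.8515] w 0.8793733189039906 axes(cab) [[0.001, 0.0, 1.0], [-1.0, -0.001, 0.001], [0.001, -1.0, 0.0]] J [-0.0563  0.1137  1.9621 -0.0015  1.0657 -0.0265]
```

Still only sliding force (about 5 N). I'll creep to the stop.

>>> {"method": "move_arm", "body": {
  "series": [
    {"x":-0.04,"y":0,"z":0,"ax":0,"ay":0,"az":0,"gripper":0.12},
    {"x":-0.08,"y":0,"z":0,"ax":0,"ay":0,"az":0,"gripper":0.12},
    {"x":-0.12,"y":0,"z":0,"ax":0,"ay":0,"az":0,"gripper":0.12}
  ]
}}

```text
clock: 10.85
position: [0.5695, 0.023, 0.0635]
tool_rot: [0.494, -0.506, 0.508, -0.492]
force: [-5.3, -11.2, 0.7]
gripper_width: 0.879
```

```bash
python3 - <<'E'
from h import *
st()
E
```

```text
t 10.85 cab mm [  30.7615 -112.1565   63.542 ] F [ -5.0005 -11.3757   0.7113] w 0.8792402573443737 axes(cab) [[0.002, -0.0, 1.0], [-1.0, -0.004, 0.002], [0.004, -1.0, -0.0]] J [-0.0518  0.1141  1.9615 -0.0046  1.0661 -0.0217]
```

>>> {"method": "move_arm", "body": {
  "series": [
    {"x":-0.04,"y":0,"z":0,"ax":0,"ay":0,"az":0,"gripper":0.12},
    {"x":-0.05,"y":0,"z":0,"ax":0,"ay":0,"az":0,"gripper":0.12}
  ]
}}

```text
clock: 11.1
position: [0.5696, 0.0231, 0.0637]
tool_rot: [0.495, -0.505, 0.508, -0.491]
force: [-5.1, -14.7, 1.1]
gripper_width: 0.884
```

```bash
python3 - <<'E'
from h import *
st();a=snap('top','t10.png');b=snap('side','s10.png');st()
yf=-.1
pts=np.r_[barpts(1.35),[[x,yf,z] for x in(-.045,.015) for z in(.006,.096)]]
overlay('side',b,cab2w(p,pts),'s10z.png',(200,150,360,290),5)
E
```

```text
t 11.1 cab mm [  30.7741 -112.0677   63.667 ] F [ -4.6568 -14.8744   1.0505] w 0.8844010772435156 axes(cab) [[0.002, -0.0, 1.0], [-1.0, -0.006, 0.002], [0.006, -1.0, -0.0]] J [-0.0506  0.1141  1.9612 -0.007   1.0665 -0.0199]
t 11.2 cab mm [  30.7612 -112.0674   63.6374] F [ -4.0215 -13.8357   0.4403] w 0.8811172178186844 axes(cab) [[0.002, -0.0, 1.0], [-1.0, -0.006, 0.002], [0.006, -1.0, -0.0]] J [-0.0507  0.1142  1.9612 -0.0068  1.0665 -0.02  ]
```

View pics/s10z.png

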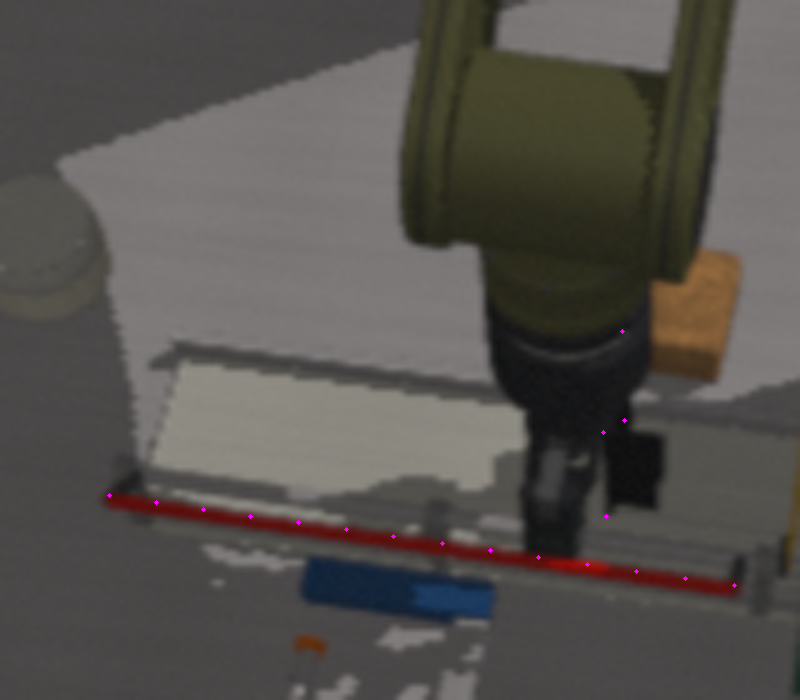

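>>> {"method": "move_arm", "body": {
  "series": [
    {"x":0.1,"y":0,"z":0,"ax":0,"ay":0,"az":0,"gripper":0.12},
    {"x":0.25,"y":0,"z":0,"ax":0,"ay":0,"az":0,"gripper":0.12},
    {"x":0.45,"y":0,"z":0,"ax":0,"ay":0,"az":0,"gripper":0.12},
    {"x":0.65,"y":0,"z":0,"ax":0,"ay":0,"az":0,"gripper":0.12},
    {"x":0.85,"y":0,"z":0,"ax":0,"ay":0,"az":0,"gripper":0.12},
    {"x":1.0,"y":0,"z":0,"ax":0,"ay":0,"az":0,"gripper":0.12}
  ]
}}

```text
clock: 11.95
position: [0.5688, 0.0009, 0.0633]
tool_rot: [-0.493, 0.507, -0.507, 0.493]
force: [-3.0, 3.3, 0.6]
gripper_width: 0.879
```

```bash
python3 - <<'E'
from h import *
st();a=snap('top','t11.png');b=snap('side','s11.png')
yf=-.1
pts=np.r_[barpts(1.35),[[x,yf,z] for x in(-.045,.015) for z in(.006,.096)]]
overlay('side',b,cab2w(p,pts),'s11z.png',(200,150,360,290),5)
overlay('top',a,cab2w(p,pts),'t11z.png',(240,190,440,310),4)
print(delta([-.037,-.137,.0635]))
E
```

```text
t 11.95 cab mm [  30.7152 -134.3111   63.3291] F [-3.0496  3.18    0.6371] w 0.8788824027739454 axes(cab) [[0.0, -0.0, 1.0], [-1.0, 0.0, 0.0], [-0.0, -1.0, -0.0]] J [-0.0929  0.1117  1.9646  0.0002  1.0654 -0.0637]
(array([ 0.0951, -0.0078, -2.7087]), None)
```

View pics/s11z.png

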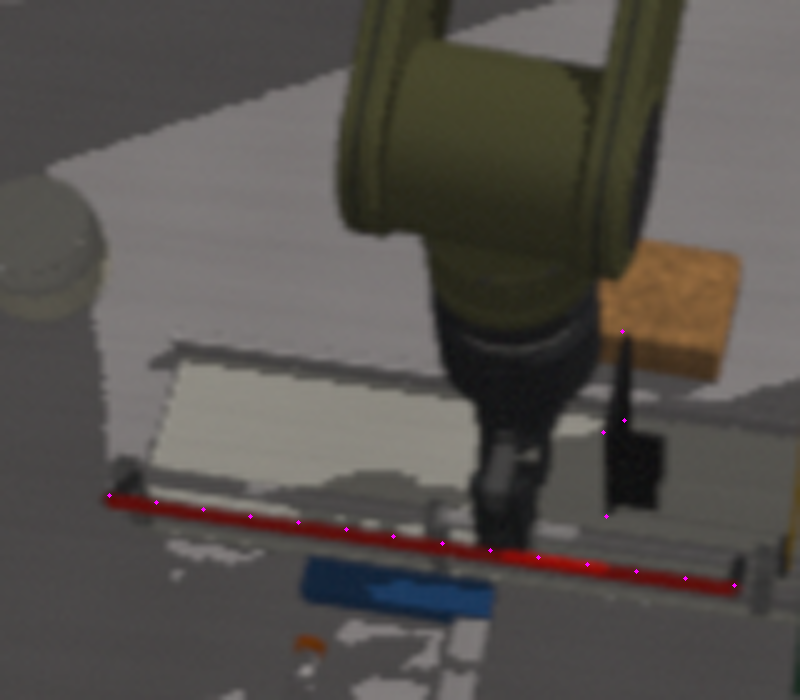

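View pics/t11z.png

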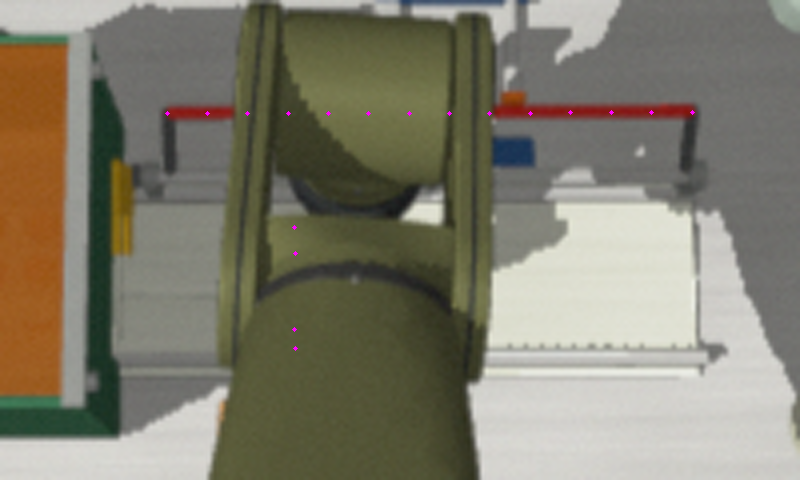

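>>> {"method": "move_arm", "body": {
  "series": [
    {"x":0.05,"y":0,"z":-0.25,"ax":0,"ay":0,"az":0,"gripper":0.12},
    {"x":0.1,"y":0,"z":-0.5,"ax":0,"ay":0,"az":0,"gripper":0.12},
    {"x":0.1,"y":0,"z":-0.8,"ax":0,"ay":0,"az":0,"gripper":0.12},
    {"x":0.1,"y":0,"z":-1.1,"ax":0,"ay":0,"az":0,"gripper":0.12},
    {"x":0.1,"y":0,"z":-1.4,"ax":0,"ay":0,"az":0,"gripper":0.12},
    {"x":0.1,"y":0,"z":-1.7,"ax":0,"ay":0,"az":0,"gripper":0.12},
    {"x":0.1,"y":0,"z":-2.0,"ax":0,"ay":0,"az":0,"gripper":0.12},
    {"x":0.1,"y":0,"z":-2.3,"ax":0,"ay":0,"az":0,"gripper":0.12},
    {"x":0.1,"y":0,"z":-2.55,"ax":0,"ay":0,"az":0,"gripper":0.12},
    {"x":0.1,"y":0,"z":-2.75,"ax":0,"ay":0,"az":0,"gripper":0.12}
  ]
}}

```text
clock: 13.3
position: [0.5004, 0.0006, 0.0639]
tool_rot: [0.492, -0.507, 0.508, -0.493]
force: [-0.1, -0.1, -0.0]
gripper_width: 0.882
```

>>> {"method": "move_arm", "body": {
  "series": [
    {"x":0,"y":0,"z":0,"ax":0,"ay":0,"az":0,"gripper":0.12},
    {"x":0,"y":0,"z":0,"ax":0,"ay":0,"az":0,"gripper":0.12},
    {"x":0,"y":0,"z":0,"ax":0,"ay":0,"az":0,"gripper":0.12},
    {"x":0,"y":0,"z":0,"ax":0,"ay":0,"az":0,"gripper":0.12}
  ]
}}

```text
clock: 13.8
position: [0.5002, 0.0007, 0.0633]
tool_rot: [0.493, -0.507, 0.507, -0.493]
force: [-0.2, 1.1, 0.0]
gripper_width: 0.877
```

```bash
python3 - <<'E'
from h import *
st();a=snap('top','t12.png');b=snap('side','s12.png')
yf=-.1
pts=np.r_[barpts(0),[[x,yf,z] for x in(-.045,.015) for z in(.006,.096)]]
overlay('side',b,cab2w(p,pts),'s12z.png',(200,150,360,290),5)
overlay('top',a,cab2w(p,pts),'t12z.png',(240,190,440,310),4)
E
```

```text
t 13.8 cab mm [ -37.8672 -136.5845   63.3216] F [-0.27    1.0526  0.0039] w 0.8771164436495874 axes(cab) [[0.001, 0.0, 1.0], [-1.0, 0.0, 0.001], [-0.0, -1.0, 0.0]] J [-0.1061 -0.0375  2.1186  0.      1.0604 -0.0769]
```

View pics/s12z.png

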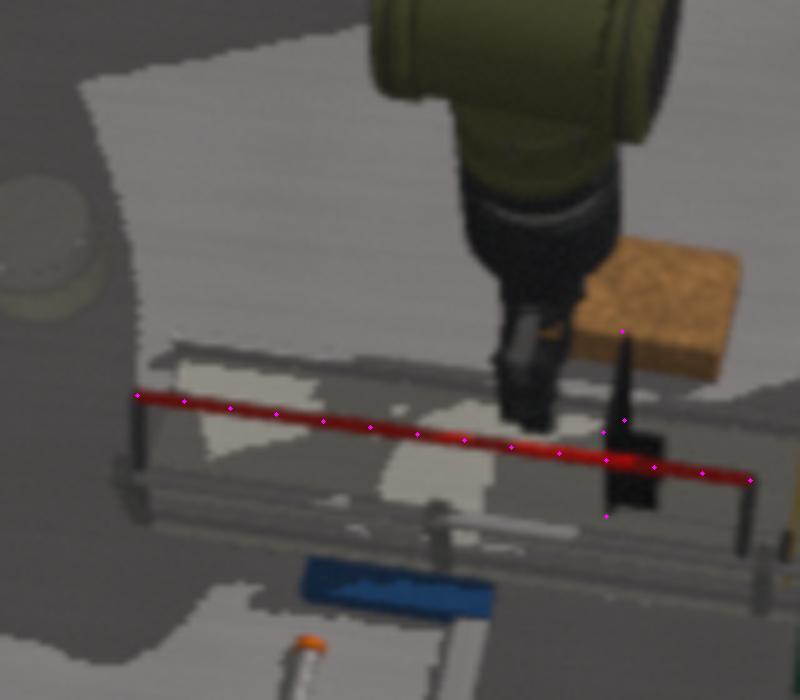

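View pics/t12z.png

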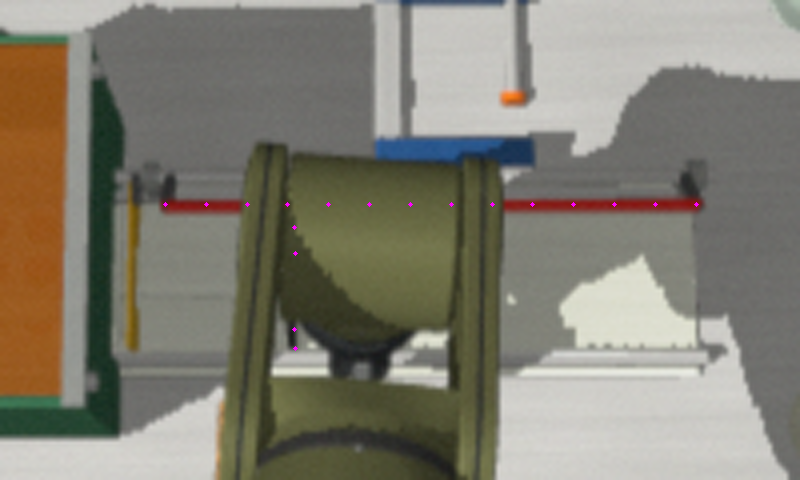

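Shutter shut (the bar lies on the angle-0 marks) and the plate is at its home mark. Next I lift the hand straight up and back it away.

>>> {"method": "move_arm", "body": {
  "series": [
    {"x":0,"y":-0.5,"z":0,"ax":0,"ay":0,"az":0,"gripper":0.12},
    {"x":0,"y":-1.2,"z":0,"ax":0,"ay":0,"az":0,"gripper":0.12},
    {"x":0,"y":-2.2,"z":0,"ax":0,"ay":0,"az":0,"gripper":0.12},
    {"x":0,"y":-3.4,"z":0,"ax":0,"ay":0,"az":0,"gripper":0.12},
    {"x":0,"y":-4.8,"z":0,"ax":0,"ay":0,"az":0,"gripper":0.12},
    {"x":0.5,"y":-6.0,"z":0,"ax":0,"ay":0,"az":0,"gripper":0.12},
    {"x":2,"y":-6.8,"z":0,"ax":0,"ay":0,"az":0,"gripper":0.12},
    {"x":4,"y":-7,"z":0,"ax":0,"ay":0,"az":0,"gripper":0.12},
    {"x":6,"y":-7,"z":0,"ax":0,"ay":0,"az":0,"gripper":0.12},
    {"x":8,"y":-7,"z":0,"ax":0,"ay":0,"az":0,"gripper":0.12}
  ]
}}

```text
clock: 15.15
position: [0.4944, -0.2009, 0.2406]
tool_rot: [0.492, -0.506, 0.508, -0.493]
force: [0.9, 0.2, -0.4]
gripper_width: 0.88
```

>>> {"method": "move_arm", "body": {
  "series": [
    {"x":2,"y":0,"z":0,"ax":0,"ay":0,"az":0,"gripper":0.12},
    {"x":3.5,"y":0,"z":0,"ax":0,"ay":0,"az":0,"gripper":0.12},
    {"x":4,"y":0,"z":0,"ax":0,"ay":0,"az":0,"gripper":0.12},
    {"x":4,"y":0,"z":0,"ax":0,"ay":0,"az":0,"gripper":0.12}
  ]
}}

```text
clock: 15.65
position: [0.4914, -0.2993, 0.2391]
tool_rot: [0.492, -0.507, 0.508, -0.493]
force: [0.6, 1.1, 0.9]
gripper_width: 0.876
```

```bash
python3 - <<'E'
from h import *
st();a=snap('top','t13.png');b=snap('side','s13.png')
yf=-.1
pts=np.r_[barpts(0),[[x,yf,z] for x in(-.045,.015) for z in(.006,.096)]]
overlay('side',b,cab2w(p,pts),'s13z.png',(200,150,360,290),5)
overlay('top',a,cab2w(p,pts),'t13z.png',(240,190,440,310),4)
E
```

```text
t 15.65 cab mm [ -37.8142 -436.7187  239.1376] F [0.5962 1.1598 0.9197] w 0.8764181614755756 axes(cab) [[-0.0, 0.001, 1.0], [-1.0, 0.0, -0.0], [-0.0, -1.0, 0.001]] J [-0.6407 -0.0454  1.8114  0.0004  1.3751 -0.6107]
```

View pics/s13z.png

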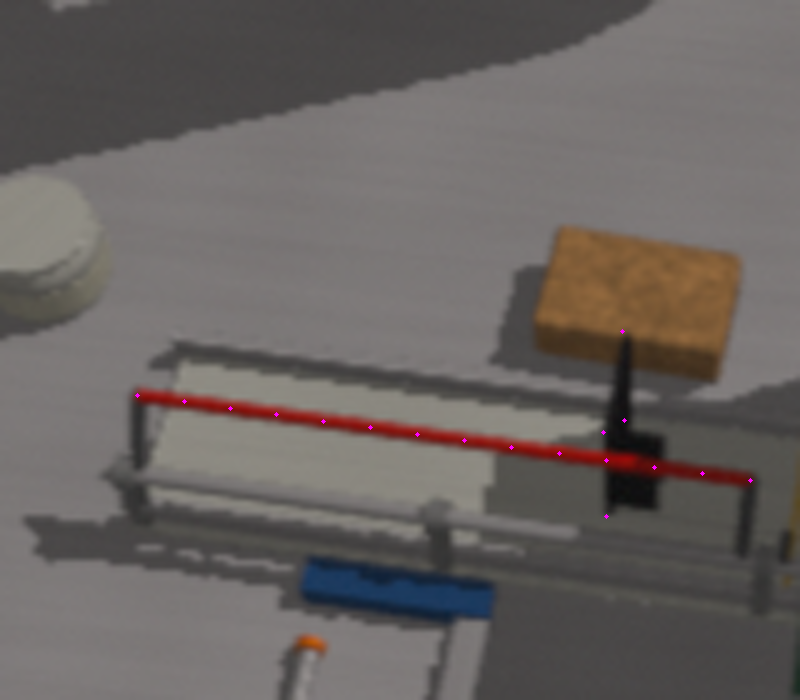

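View pics/t13z.png

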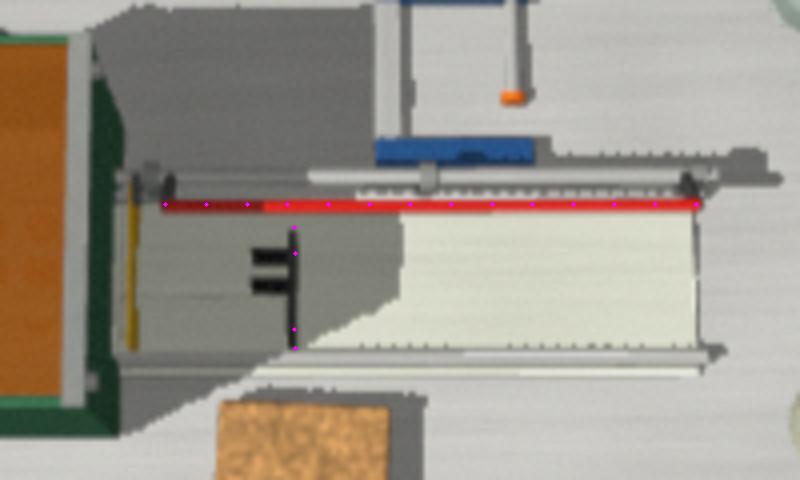

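View pics/s13.png

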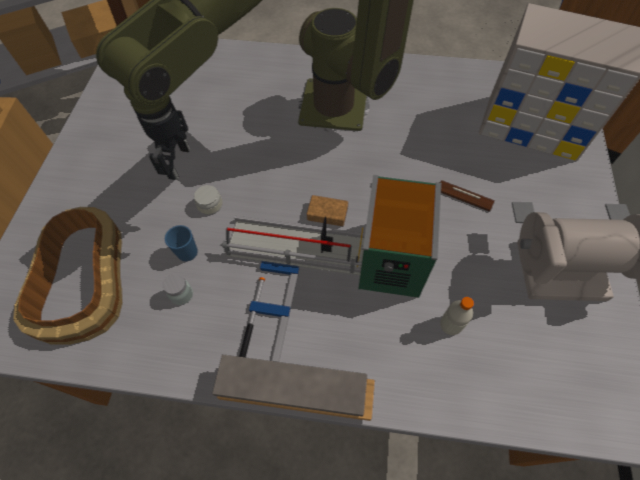

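The push plate lies on its home mark (top zoom, column 294). The bar and yellow blade are shut, the hand is clear, and the other things have not moved.

```bash
python3 - <<'E'
from bench import env
print(env.sign_off())
E
```

```text
the job is handed in; nothing more can be done
None
```

The rack is fully home against the end stop, the shutter is closed behind it, and I handed the job in at about 15.7 s; the sign-off gives no verdict.

**What I did:** I pressed the red bar outward with the outside of one finger until the shutter stood at about 1.35–1.45 rad. With the other fingertip I then slid the push plate along the chute. Sliding took about 5 N, and at the stop it rose to about 15 N and the rack went no further. I backed off, let the bar come back until the shutter was shut, then lifted the hand clear.

**Last checks:**
- **Rack:** the push plate is on the home mark in the top picture and within 1–3 mm of it in the side picture. The side picture was off by a few millimetres at the start too. At the stall the fingertip was at about y = -101 mm, against the -100 mm given for the home position.
- **Shutter:** the red bar lies on the marks for a shut shutter, and the yellow blade is down across the chute.
- **Knobs:** the pictures show the blade well above them wherever they were in view. The rack's last stretch into the cabinet was partly hidden by the arm.
- **Bench:** the tin, sanding block, clamp and the other things look unmoved. The force reading with the hand clear was about 1 N, which is its usual noise.

The first move command was refused because it left out some fields, so nothing moved. No check failed.

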